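# Find the size ring that a round seal passes cleanly

### The arm

A 6-joint arm with a two-finger parallel gripper is mounted at the origin on a cart in front of the work surface, level with it; the furniture and walls round the work are solid. World frame = base frame: x ahead of the robot, y to its left, z up, the work surface at z = 0. Lengths are in m, angles in rad, forces in N, time in s.
With the tool pointing down it reaches from about 0.375 to 0.975 m from the base axis. Payload 3.8 kg.
Tool frame: the origin (TCP) lies midway between the tips of the shut fingers; the grasp point (between the pads) lies 19 mm behind it; z points along the fingers, y is the direction in which the jaws open and shut (so a half turn about z gives the same grasp; the last joint's range is limited). The gripper opens to 85 mm and grips with 20 to 120 N. Pads are 22 mm wide; open, the fingers measure 114 mm over their backs; the gripper's body (76 mm by 85 mm) begins 54 mm behind the grasp point. The pads swing forward as they close: fully open they stand 13 mm farther back than shut.
Start: joints at [1.271, 0.264, 1.604, -0, 1.274, -0.037], TCP at [0.175, 0.652, 0.231] pointing down, gripper open.
Joint ranges: [-2.63, 2.63], [-0.94, 2.18], [0.31, 2.57], [-1.31, 4.45], [0, 2.66], [-2.55, 2.55]. Speed limits (rad/s): [2.57, 2.57, 3.14, 3.14, 3.14, 3.14].

### API

Orientations are given as a rotation vector (axis times angle).
In Python, from workcell import bot gives the robot as it stands. The module is installed in compiled form; this text tells all that it offers.
- The arm moves only by the tool move_arm, never from a script. Its argument "steps" is a list of rows, each a list of 5 numbers: the shift along the tool's x, y, z in mm, then the turn about the tool's z in degrees, then the opening in per cent of the stroke, from 0 (shut) to 100 (fully open). In form: [[tx, ty, tz, turn, claw], ...]. A call has 1 to 20 rows; each row is the pose to reach, as a shift and turn from the pose commanded when the call began, along the tool's axes at that moment; what a row does not reach only later rows make up. A row lasts 1/10 s, in which the tool goes at most 50 mm and 8.59 degrees, less where a joint would pass 70% of its speed; a pose out of reach is approached as far as the arm can. A call with a gripper value outside its range is refused whole. The fingers move at their own pace and stop on an object; "newtons" is the grip in N (left out, the last holds). Time passes only in rows, so rows that repeat a pose let the fingers close. It gives the time, the measured TCP pose, the force and the opening at its end, in the units of the state.
- bot.read_state(): the state, without advancing time (a new reading comes with each control period).
- bot.read_camera(name): name is "scene" or "top" or "wrist"; returns a dict with "pixels" (384x512x3 uint8, red, green, blue), "depth" (384x512 float32, m along the optical axis (not along the pixel's ray), 0 where there is no reading), "fovy" (degrees; the focal length in pixels is half the picture's height over the tangent of half this angle, whatever the lens; pixels are square), "cx", "cy" (the principal point, pixels), "k1" (the pictures are not rectified: a ray, as slopes to the right and down, at radius r is drawn at 1 + k1 r^2 times it, then the intrinsics apply), "xyz" and "attitude" of the camera in the world. Camera axes: x right, y up, looking along -z (the intrinsics and any distortion apply to the point x, -y, -z); pixel columns grow to the right and rows downward; lengths in m; the calibration is good to about 2 mm. A picture is of the moment at which its call begins.
- bot.finish_job(): hands the job in, once; it reports no verdict.
The state is a dict: "time": time; "q": joint angles; "joint_vel": joint speeds; "joint_torque": joint torques, N m; "tool_pos": TCP position; "tcp_rot": TCP orientation; "wrist_force": force on the tool from outside, world axes, zero at the start; "torque": the same for the moment, N m; "width": opening from 0.0 (shut) to 1.0 (fully open).
Only numpy, scipy, OpenCV 4.12 (cv2) and the standard library are available. Lean on these libraries where they do the work, as an engineer would, in place of code of your own. Each camera call takes 0.05 s, during which the arm holds its last target.

### The job

Find the cap size of the round jade seal on the sizing stand: gently try its foot in the brass rings until you find the one that the foot passes cleanly while the collar is held on top (one ring will not let the foot in, another lets even the collar drop in). Press the seal gently home there until its collar bears on the ring, and leave it standing upright in that ring. Do not force it, and leave the other seals and the carved lions where they are.

Things in the scene. Friction and masses are not known exactly. Their poses are not given: they have to be found in the camera images.
- seal_mid (a point): middle of the round jade-green seal (84 mm tall, 0.12 kg), standing alone, 42 mm above its underside. From below: foot 16 mm across, 34 mm long, lower edge bevelled 1 mm; brass collar 20 mm across, 6 mm high, its top 2 mm below this point; grip 18 mm across, 44 mm long. z runs up its axis. Hold the grip with the fingertips 8 mm or more above the collar, clear of the rings
- stand: the sizing stand, fixed: a brown wooden plate 64 x 160 mm, its top 42 mm above the table, on two end cheeks, open below. Origin on the table under its centre, y along its row of three ring seats 48 mm apart. In each seat lies a loose brass ring (100 g, about 1 mm of side play): flange 39 mm across, 3 mm high, on the plate; its bore goes right through, 17 mm long
- ring_place0 (a point): middle of the first ring seat (stand's +y side), in the top face of the ring's flange, 45 mm above the table. The rings are alike outside; which of them lies in which seat changes. Bores: 13.5 mm, which the seal's foot cannot enter; 17.4 mm, which it passes while the collar is held, home; 24 mm, which takes the collar too, so that the seal sinks 11 mm below home, onto the table
- ring_place1 (a point): the same for the middle seat. Home in the 17.4 mm ring, the seal's middle stands 8 mm above this face; with its foot only resting on a ring, 42 mm above
- ring_place2 (a point): the same for the third seat, on the stand's -y side
- orange_mid (a point): middle of a loose orange stone seal, an upright block 36 x 36 x 74 mm; leave it alone
- lion_mid (a point): middle of a loose dark grey carved stone lion, 33 x 39 x 58 mm; leave it alone
Things that resemble listed ones, but are neither listed nor needed, are in the scene too. Leave any black or blue look-alike of the part that bears seal_mid alone.

How it is judged:
On the way, in this order (a step that is already met when the one before it is completed fails the run):
1. the seal is lifted clear of the table (height (world z) of seal_mid above 0.07 m), for 0.1 s.
2. the seal is pressed home: more than 6 N on the stand (the rings' own 3 N included) with the collar at the ring's face (seal middle 5.5 to 10 mm above it, within 3 mm of a seat's axis) (contact force between stand and anything else above 6 N and z of seal_mid in the frame of stand between 0.0505 and 0.055 m and (horizontal distance between seal_mid and ring_place0 below 0.003 m or horizontal distance between seal_mid and ring_place1 below 0.003 m or horizontal distance between seal_mid and ring_place2 below 0.003 m)), for 0.1 s.
At the end, for the whole second after the job is handed in: the seal stands upright (within 0.06 rad) in one of the three seats, within 3 mm of its axis, with its collar resting on the ring: its middle 5.5 to 10 mm above the ring's upper face (8 mm when home); the orange seal and the lion stand within 10 mm of where they were (z of seal_mid in the frame of stand between 0.0505 and 0.055 m and (horizontal distance between seal_mid and ring_place0 below 0.003 m or horizontal distance between seal_mid and ring_place1 below 0.003 m or horizontal distance between seal_mid and ring_place2 below 0.003 m) and angle between seal_mid's own z axis and vertical below 0.06 rad and distance of each of orange_mid, lion_mid from where it was at the start of the episode below 0.01 m); the robot touches nothing.
It fails at once if the stand is pressed with more than 40 N (the rings' own 3 N included) (contact force between stand and anything else above 40 N).
It fails at once if the orange seal or the carved lion is moved by more than 10 mm (distance of any of orange_mid, lion_mid from where it was at the start of the episode above 0.01 m).
It also fails if it takes over 54 s, if anything falls off the work surface, if the arm or the gripper's body presses on something with over 40 N, if the wrist force passes 120 N, or if a joint passes its speed limit or range.

## Working session

There is one attempt and no reset: what is moved stays moved. The work goes in short steps, Python scripts to look and compute and a tool call to move; the robot and the scene stay as the last step left them, time stands still between calls to the robot, and variables do not carry over. Pictures are saved under pics/ and viewed, and the job is handed in when it is done.

Besides the shell and the picture viewer there is one more tool, called after "Emit:" as name(argument=value, ...) on one line, values as JSON. move_arm: Moves the arm, as the interface text tells. Its arguments: {"type":"object","properties":{"steps":{"type":"array","items":{"type":"array","items":{"type":"number"}}},"newtons":{"type":"number"}},"required":["steps"]}

```bash
mkdir -p pics; cat > h.py <<'E'
import numpy as np,cv2
from workcell import bot
def cam(n):
    c=bot.read_camera(n); np.savez('pics/%s.npz'%n,**{k:np.array(v) for k,v in c.items()}); return c
def load(n): return dict(np.load('pics/%s.npz'%n))
def save(c,f,crop=None,s=1):
    p=c['pixels'][:,:,::-1]
    if crop: u0,v0,u1,v1=crop; p=p[v0:v1,u0:u1]
    cv2.imwrite('pics/'+f,cv2.resize(p,None,fx=s,fy=s,interpolation=cv2.INTER_CUBIC))
from scipy.spatial.transform import Rotation as R
def Rm(c):
    a=np.array(c['attitude'])
    return a if a.shape==(3,3) else (R.from_rotvec(a).as_matrix() if a.size==3 else R.from_quat(a).as_matrix())
def ray(c,u,v):
    f=192/np.tan(np.radians(float(c['fovy']))/2)
    K=np.array([[f,0,float(c['cx'])],[0,f,float(c['cy'])],[0,0,1]])
    p=cv2.undistortPoints(np.array([[[u,v]]],float),K,np.array([float(c['k1']),0,0,0]))[0,0]
    return Rm(c)@np.array([p[0],-p[1],-1]),np.array(c['xyz'])
def atz(c,u,v,z):
    d,o=ray(c,u,v); return o+d*(z-o[2])/d[2]
def dep(c,u,v):
    d,o=ray(c,u,v); return o+d*float(c['depth'][int(round(v)),int(round(u))])
def tri(l):
    A=np.zeros((3,3));b=np.zeros(3)
    for c,u,v in l:
        d,o=ray(c,u,v);d=d/np.linalg.norm(d);P=np.eye(3)-np.outer(d,d);A+=P;b+=P@o
    x=np.linalg.solve(A,b)
    return x,[np.linalg.norm(np.cross(ray(c,u,v)[0]/np.linalg.norm(ray(c,u,v)[0]),x-o)) for c,u,v in l for o in [np.array(c['xyz'])]]
E
python3 - <<'E'
from h import *
for n in ['scene','top','wrist']:
    c=cam(n); save(c,n+'0.png',s=1.5); print(n,c['fovy'],c['k1'],c['cx'],c['cy'],c['xyz'],c['attitude'])
print(bot.read_state())
E
```

```text
scene 49.966953787460035 -0.0028339503481664132 253.10374521639662 195.17050497650337 [0.89642228 0.60692899 0.75851591] [0.2991277  1.01358208 2.43729693]
top 52.97853327659832 9.629412518669235e-05 260.55476045125874 191.9703586718273 [ 0.3963575  -0.00776445  0.97079135] [ 0.07757321 -0.12050915 -1.55207629]
wrist 58.82003365935698 -0.060121663371885264 257.1902536770457 191.1463896996169 [0.0937978  0.67349761 0.37201822] [-0.2835776  -0.21594809  1.29610106]
{'time': 0.15, 'q': array([ 1.27110486e+00,  2.64605923e-01,  1.60505968e+00, -9.30000093e-06,
        1.27370704e+00, -3.69219272e-02]), 'joint_vel': array([-0.00054479, -0.0020348 , -0.00409009,  0.00050542,  0.00014104,
       -0.00145241]), 'joint_torque': array([ 7.09698907e-05, -5.15901625e+01, -3.67958629e+01, -8.15578551e-05,
        8.02522613e-03,  2.70938762e-05]), 'tool_pos': array([0.17518651, 0.65128173, 0.23023097]), 'tcp_rot': array([-4.11528629e-01, -3.11422906e+00,  2.75857113e-03]), 'wrist_force': array([-0.76199299, -0.12283741,  0.24083402]), 'torque': array([-0.03025904, -0.04846159, -0.03333984]), 'width': 1.0007495400214443}
```

View pics/scene0.png

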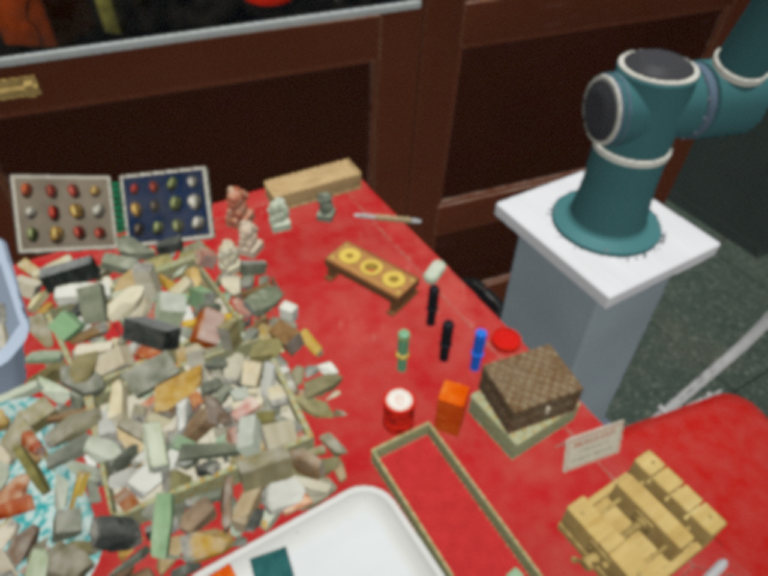

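View pics/top0.png

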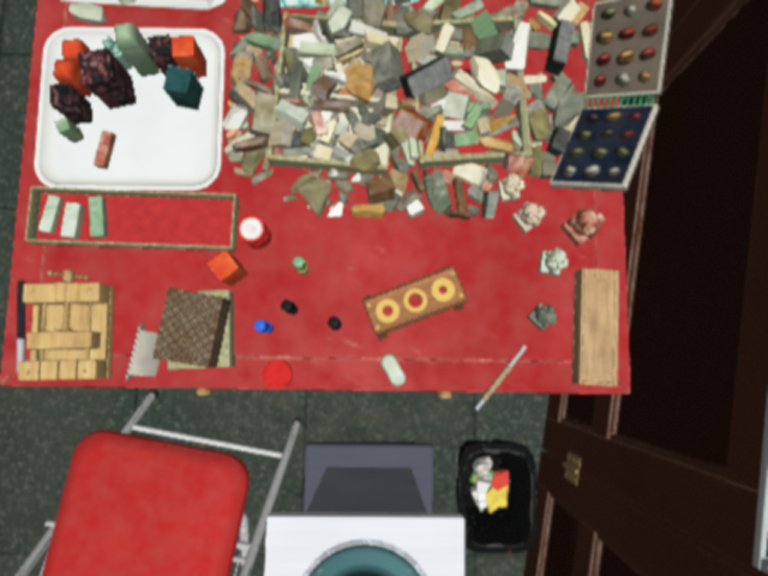

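View pics/wrist0.png

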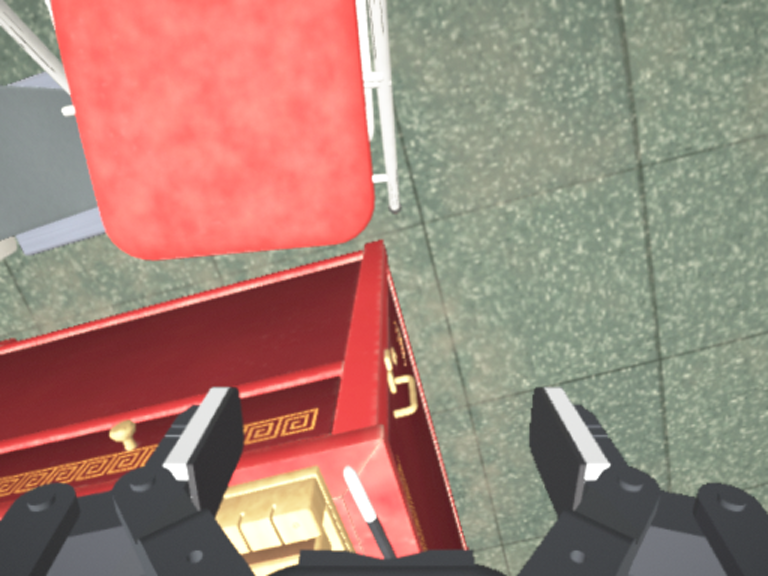

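```bash
python3 - <<'E'
from h import *
a=load('top');b=load('scene')
save(a,'tc.png',(130,150,330,270),4); save(b,'sc.png',(200,140,360,300),3.75)
E
```

```text
(no output)
```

View pics/tc.png

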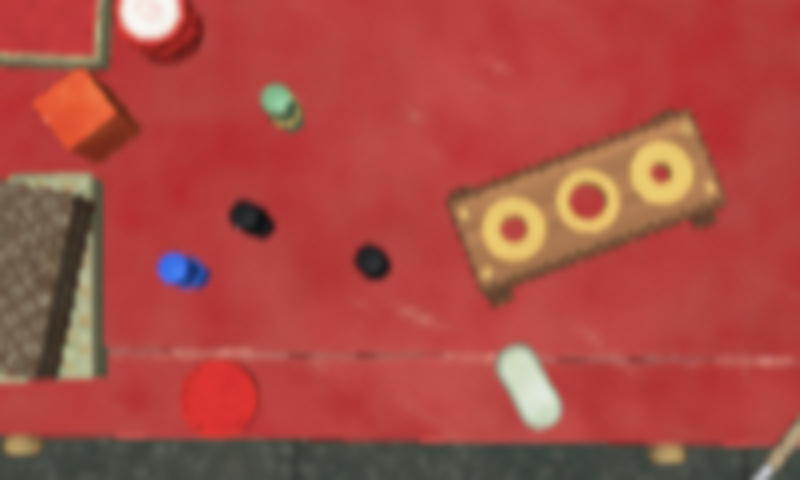

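View pics/sc.png

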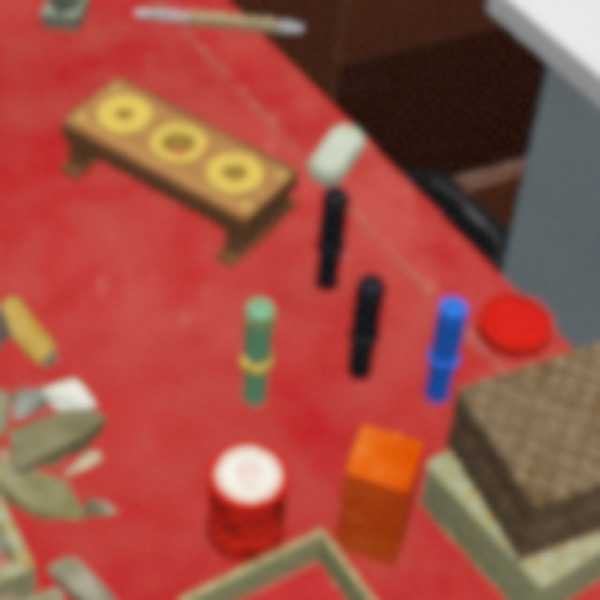

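```bash
cat >> h.py <<'E'
def T(U,V): return (load('top'),(U+.5)/4-.5+130,(V+.5)/4-.5+150)
def S(U,V): return (load('scene'),(U+.5)/3.75-.5+200,(V+.5)/3.75-.5+140)
E
python3 - <<'E'
from h import *
for n,t,s in [('sealtop',(277,99),(260,309)),('r0',(514,229),(235,173)),('r1',(588,200),(178,142)),('r2',(661,172),(124,114)),('orangetop',(74,105),(385,457))]:
    a,b=T(*t),S(*s)
    x,e=tri([a,b]); print(n,x.round(4),np.round(e,4), dep(*a).round(4),dep(*b).round(4))
print(atz(*T(512,229),.045),atz(*S(233,173),.045))
s=bot.read_state(); print(R.from_rotvec(s['tcp_rot']).as_matrix().round(3))
E
```

```text
sealtop [0.5491 0.1122 0.0825] [0.0012 0.0012] [0.548  0.1128 0.0834] [0.5522 0.1147 0.0868]
r0 [ 0.4789 -0.0277  0.0445] [0.0012 0.0012] [ 4.819e-01 -2.790e-02 -1.000e-04] [ 0.4747 -0.0364  0.0358]
r1 [ 0.4974 -0.0723  0.0457] [0.0014 0.0014] [ 0.501  -0.0745  0.0012] [ 0.492  -0.0843  0.0343]
r2 [ 0.5154 -0.1166  0.0452] [0.0015 0.0015] [ 0.5196 -0.1207  0.0024] [ 0.5143 -0.1219  0.0411]
orangetop [0.544  0.2314 0.0754] [0.0007 0.0007] [0.5438 0.2323 0.0737] [0.5443 0.2308 0.075 ]
[ 0.47789334 -0.02577102  0.045     ] [ 0.48131237 -0.02881208  0.045     ]
[[-0.966  0.26  -0.001]
 [ 0.26   0.966 -0.002]
 [ 0.    -0.002 -1.   ]]
```

```bash
cat >> h.py <<'E'
def rel(p):
    s=bot.read_state(); return (R.from_rotvec(s['tcp_rot']).as_matrix().T@(np.array(p)-s['tool_pos'])*1000).round(1)
E
python3 - <<'E'
from h import *
c=load('wrist'); d,o=ray(c,256,192); print('axis',d,'cam',o)
s=bot.read_state(); 
M=R.from_rotvec(s['tcp_rot']).as_matrix()
print('axis tool',M.T@d,'off',M.T@(o-s['tool_pos']))
for u,v in [(0,100),(511,100),(256,300),(256,0)]: print(M.T@ray(c,u,v)[0])
print(rel([.52,.045,.23]))
E
```

```text
axis [ 0.31564119 -0.0894553  -0.94466231] cam [0.0937978  0.67349761 0.37201822]
axis tool [-0.3280968  -0.00271524  0.94464999] off [ 8.43737467e-02  6.00767078e-05 -1.41782787e-01]
[-0.06210609 -0.78757005  1.03693346]
[-0.06142126  0.77768119  1.03588089]
[-0.62977728 -0.00261165  0.84071692]
[ 0.21552778 -0.00301154  1.13193622]
[-490.5 -495.9    1.1]
```

Emit:
move_arm(steps=[[-30,-34,-10,0,100],[-65,-66,-10,0,100],[-98,-99,-10,0,100],[-130,-131,-10,0,100],[-163,-165,-10,0,100],[-196,-198,-10,0,100],[-228,-231,-10,0,100],[-261,-264,-10,0,100],[-294,-297,-10,0,100],[-327,-330,-10,0,100],[-359,-363,-10,0,100],[-392,-396,-10,0,100],[-425,-430,-10,0,100],[-455,-463,-10,0,100],[-470,-490,-10,0,100],[-470,-490,-10,0,100],[-470,-490,-10,0,100],[-470,-490,-10,0,100]])

```text
time: 1.95
tool_pos: [0.5015, 0.0573, 0.241]
tcp_rot: [-0.411, -3.114, -0.001]
wrist_force: [-0.7, -0.1, 0.5]
width: 0.999
```

```bash
python3 - <<'E'
from h import *
c=cam('wrist'); save(c,'w1.png',s=1.5); s=bot.read_state();print(s['time'],s['tool_pos'],s['tcp_rot'],s['joint_vel'].round(3),s['q'].round(2))
E
```

```text
2.0 [0.50147145 0.05756068 0.24113052] [-4.09618835e-01 -3.11435313e+00 -4.95791493e-04] [ 0.011 -0.002 -0.001 -0.002  0.001 -0.001] [ 0.06 -0.07  1.95  0.    1.26 -1.24]
```

View pics/w1.png

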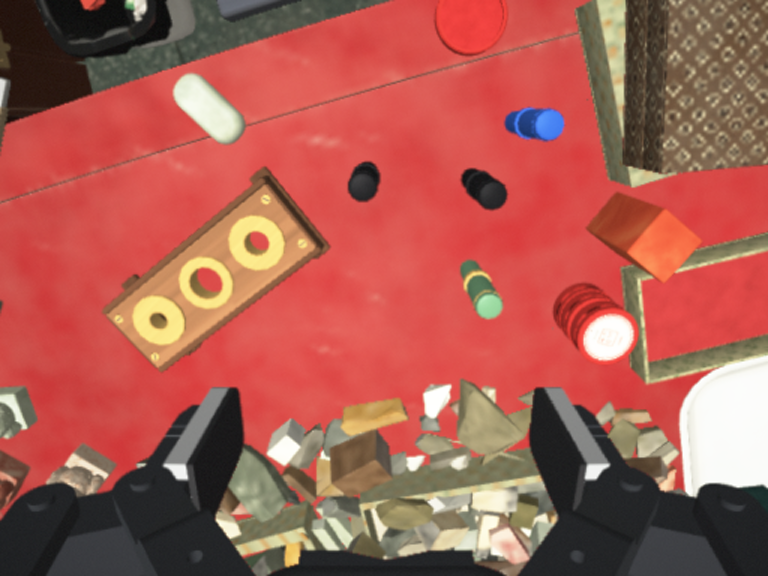

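```bash
cat >> h.py <<'E'
def rings(c,lo=500,hi=4000):
    h=cv2.cvtColor(c['pixels'],cv2.COLOR_RGB2HSV); m=cv2.inRange(h,(20,90,120),(33,255,255))
    cs,hi_=cv2.findContours(m,cv2.RETR_CCOMP,cv2.CHAIN_APPROX_NONE); out=[]
    for i,k in enumerate(cs):
        if cv2.contourArea(k)>lo and hi_[0][i][3]<0: 
            e=cv2.fitEllipse(k); inner=[cv2.fitEllipse(cs[j]) for j in range(len(cs)) if hi_[0][j][3]==i and len(cs[j])>15]
            out.append((e,inner))
    return out
E
python3 - <<'E'
from h import *
c=load('wrist')
for e,inn in rings(c): 
    print(np.round(e[0],1),np.round(e[1],1),[ (np.round(i[0],1),np.round(i[1],1)) for i in inn], atz(c,*e[0],.045).round(4))
h=cv2.cvtColor(c['pixels'],cv2.COLOR_RGB2HSV); 
save(c,'w1c.png',(290,160,350,220),10); save(c,'w1r.png',(140,130,220,190),10)
E
```

```text
[105.3 213. ] [29.7 35.2] [(array([105.5, 213.4]), array([11.2, 13. ]))] [ 0.514  -0.1164  0.045 ]
[136.9 188.1] [32.1 35.9] [(array([137.4, 188. ]), array([20.9, 24.2]))] [ 0.4963 -0.072   0.045 ]
[170.6 161.5] [34.2 37.3] [(array([170.9, 161.5]), array([17., 18.]))] [ 0.4785 -0.0277  0.045 ]
```

View pics/w1c.png

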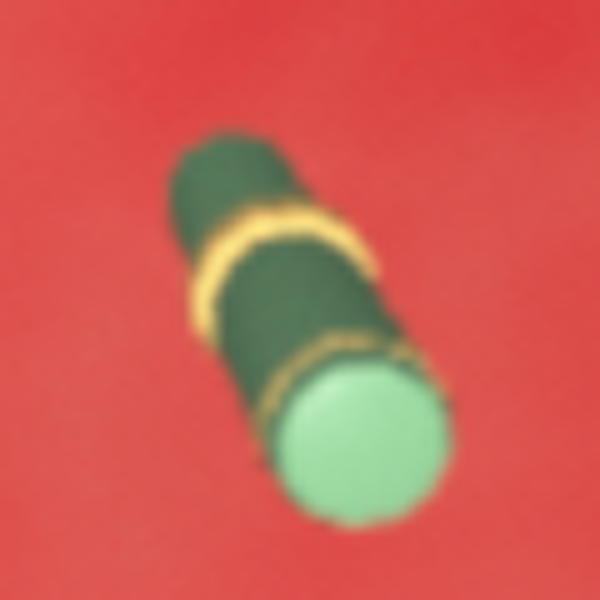

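View pics/w1r.png

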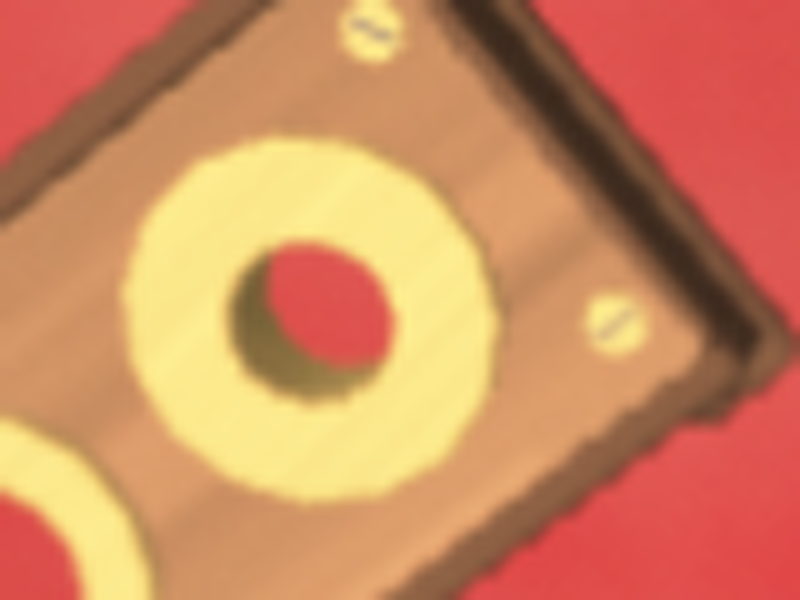

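```bash
python3 - <<'E'
from h import *
c=load('wrist')
p=atz(c,326.05,203.85,.084); print(p)
print(tri([(c,326.05,203.85),T(277,99)]),tri([(c,326.05,203.85),S(260,309)]))
print(rel([p[0],p[1],.051]), rel([p[0],p[1],.15]))
E
```

```text
[0.54853336 0.11243361 0.084     ]
(array([0.54742013, 0.1122424 , 0.08662896]), [np.float64(0.00010065351527976409), np.float64(0.00010065351527978463)]) (array([0.54963265, 0.11212445, 0.08257744]), [np.float64(0.0006601531685349754), np.float64(0.0006601531685348853)])
[-31.4  65.1 190.1] [-31.3  65.2  91.1]
```

Emit:
move_arm(steps=[[-20,40,40,0,60],[-31,65,80,0,60],[-31,65,91,0,60],[-31,65,91,0,60],[-31,65,91,0,60],[-31,65,91,0,60]])

```text
time: 2.6
tool_pos: [0.5495, 0.1116, 0.1522]
tcp_rot: [0.41, 3.112, 0.001]
wrist_force: [0.5, 0.2, -0.1]
width: 0.596
```

```bash
python3 - <<'E'
from h import *
c=cam('wrist'); save(c,'w2.png',s=1.5); save(c,'w2c.png',(200,190,320,310),5); s=bot.read_state();print(s['time'],s['tool_pos'],s['joint_vel'].round(3),s['width'])
for e,inn in rings(c): 
    print(np.round(e[0],1),np.round(e[1],1),[ (np.round(i[0],1),np.round(i[1],1)) for i in inn], atz(c,*e[0],.045).round(4))
E
```

```text
2.65 [0.54969216 0.11144149 0.15242986] [-0.01  -0.005  0.002 -0.    -0.001  0.   ] 0.6005884716853431
[ 17.7 184.8] [37.4 47.3] [(array([ 16.1, 184.5]), array([26.4, 33.1]))] [ 0.497  -0.0702  0.045 ]
[ 55.1 148.3] [43.2 51.5] [(array([ 55.1, 148.6]), array([21.5, 25.4]))] [ 0.4785 -0.0272  0.045 ]
```

View pics/w2.png

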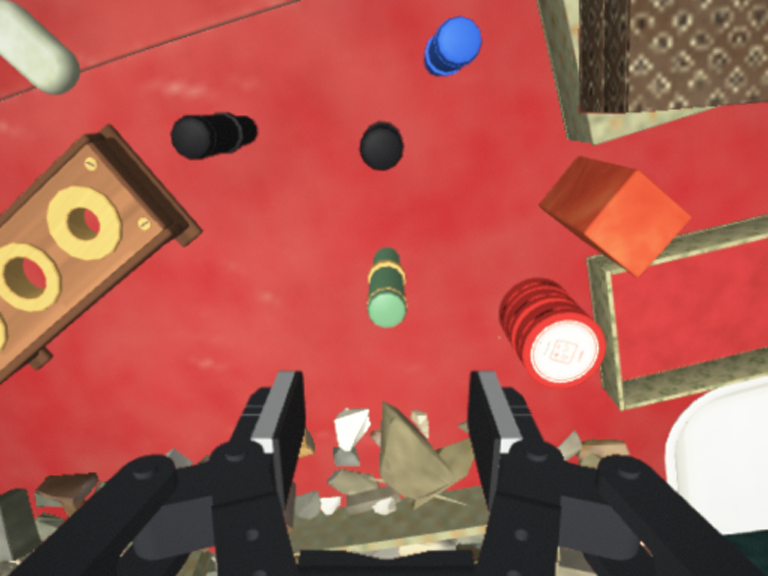

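View pics/w2c.png

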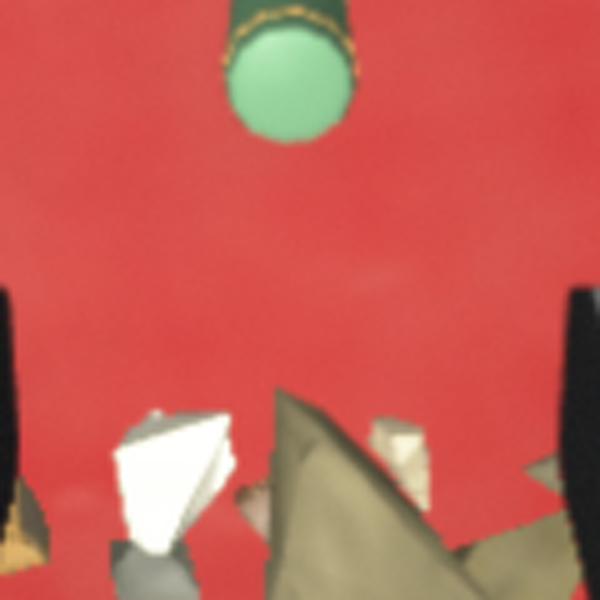

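```bash
python3 - <<'E'
from h import *
c=load('wrist')
p=atz(c,257.8,206.4,.084); print(p, rel([p[0],p[1],.051]),tri([(c,257.8,206.4),T(277,99)]),tri([(c,257.8,206.4),S(260,309)]))
E
```

```text
[0.54861664 0.11275156 0.084     ] [  1.7   0.9 101.4] (array([0.54786018, 0.11270804, 0.08537371]), [np.float64(0.00028186873442749945), np.float64(0.00028186873442739277)]) (array([0.54965523, 0.1120713 , 0.08241821]), [np.float64(0.000645315117289082), np.float64(0.0006453151172891546)])
```

Emit:
move_arm(steps=[[1.5,1,30,0,60],[1.5,1,60,0,60],[1.5,1,85,0,60],[1.5,1,99,0,60],[1.5,1,99,0,60],[1.5,1,99,0,10],[1.5,1,99,0,10],[1.5,1,99,0,10],[1.5,1,99,0,10],[1.5,1,99,0,10],[1.5,1,99,0,10]], newtons=30)

```text
time: 3.75
tool_pos: [0.5493, 0.1128, 0.0533]
tcp_rot: [0.411, 3.111, 0.001]
wrist_force: [-0.9, -0.3, 6.3]
width: 0.202
```

```bash
python3 - <<'E'
from h import *
c=cam('wrist'); save(c,'w3.png',s=1.5); s=bot.read_state();print(s)
E
```

```text
{'time': 3.8, 'q': array([ 1.58207821e-01,  2.24321332e-01,  2.01037488e+00, -3.03469764e-04,
        9.03365579e-01, -1.14971391e+00]), 'joint_vel': array([-1.47120560e-05, -5.20775453e-05, -1.78824968e-03, -1.13266062e-03,
       -9.75003467e-04,  1.33435071e-04]), 'joint_torque': array([ 3.52326706e-01, -3.94231653e+01, -2.78262216e+01,  1.98392873e-01,
       -2.03823186e-01, -1.71933036e-03]), 'tool_pos': array([0.54928707, 0.11276486, 0.05328303]), 'tcp_rot': array([4.10990571e-01, 3.11111110e+00, 1.22343564e-03]), 'wrist_force': array([ 0.21324484, -1.74713968,  6.06462445]), 'torque': array([-0.07129263,  0.09564129, -0.02663489]), 'width': 0.2009885935853399}
```

View pics/w3.png

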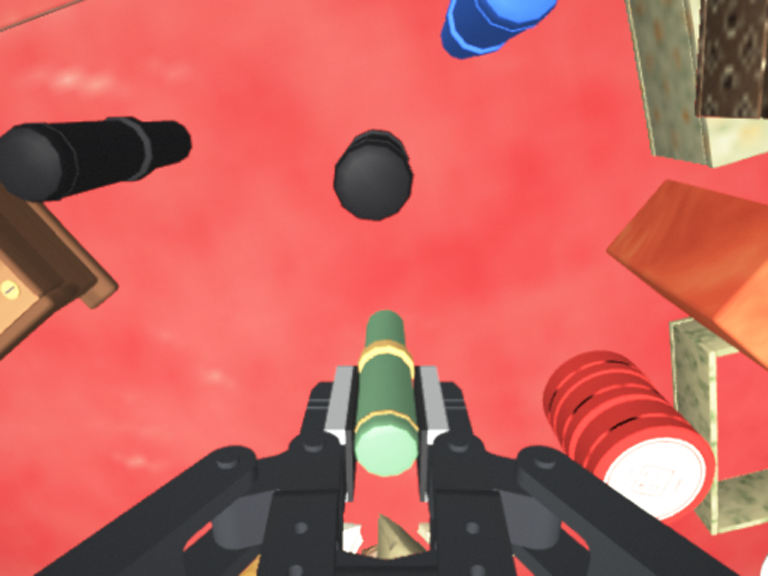

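Emit:
move_arm(steps=[[0,0,-15,0,10],[0,0,-40,0,10],[0,0,-65,0,10],[0,0,-75,0,10],[0,0,-75,0,10],[0,0,-75,0,10]])

```text
time: 4.4
tool_pos: [0.547, 0.1126, 0.1258]
tcp_rot: [-0.411, -3.114, 0.0]
wrist_force: [-0.8, -0.2, -1.0]
width: 0.197
```

```bash
python3 - <<'E'
from h import *
c=load('wrist'); print('seal before',atz(c,257.7,297.7,.084))
c=cam('wrist'); save(c,'w4.png',s=1.5); save(c,'w4c.png',(205,200,315,320),5); s=bot.read_state();print(s['time'],s['tool_pos'],s['wrist_force'],s['width'])
for e,inn in rings(c): 
    print(np.round(e[0],1),np.round(e[1],1),[ (np.round(i[0],1),np.round(i[1],1)) for i in inn], atz(c,*e[0],.045).round(4))
E
```

```text
seal before [0.5472444  0.11377326 0.084     ]
4.45 [0.54648152 0.11248244 0.12507263] [ 0.16714416 -0.09889648 -1.01196602] 0.19871355649100467
[ 35.3 160.5] [46.8 57. ] [(array([ 35.4, 161. ]), array([23. , 27.5]))] [ 0.4785 -0.027   0.045 ]
```

View pics/w4.png

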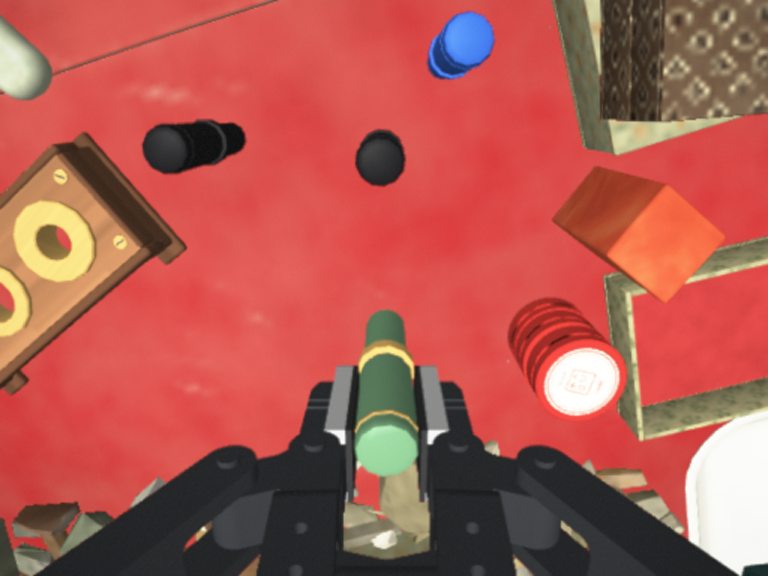

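View pics/w4c.png

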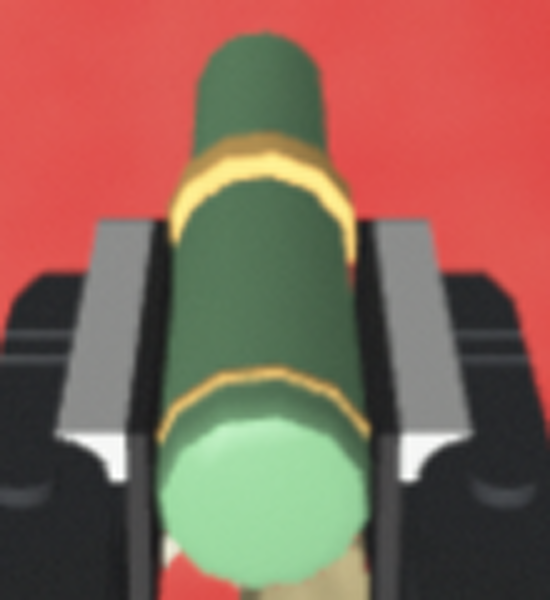

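```bash
python3 - <<'E'
from h import *
c=load('wrist');p=atz(c,257.4,300,.1558);print(p)
s=bot.read_state();M=R.from_rotvec(s['tcp_rot']).as_matrix()
print(M.T@(np.array([.4785,-.027,.1558])-p)*1000, M.T@(np.array([.4785,-.027,.1558])-np.array([.549,.1128,.1558]))*1000)
E
```

```text
[0.54668191 0.11304094 0.1558    ]
[  29.46556859 -152.94438152    0.18681319] [  31.76667695 -153.31383339    0.19164058]
```

Emit:
move_arm(steps=[[6,-30,0,0,10],[13,-70,0,0,10],[21,-110,0,0,10],[27,-140,0,0,10],[29.5,-153,0,0,10],[29.5,-153,5,0,10],[29.5,-153,10,0,10],[29.5,-153,10,0,10],[29.5,-153,10,0,10],[29.5,-153,10,0,10]])

```text
time: 5.45
tool_pos: [0.4798, -0.0267, 0.1162]
tcp_rot: [-0.41, -3.115, -0.0]
wrist_force: [0.4, -0.1, -1.1]
width: 0.199
```

```bash
python3 - <<'E'
from h import *
c=cam('wrist'); save(c,'w5c.png',(180,160,340,280),5); s=bot.read_state();print(s['time'],s['tool_pos'],s['wrist_force'],s['width'])
c=cam('top'); save(c,'t5.png',(210,160,310,235),8);c=cam('scene'); save(c,'s5.png',(200,110,300,220),5)
E
```

```text
5.5 [ 0.4797689  -0.02684508  0.11637514] [ 0.25785595 -0.52178915 -1.42920338] 0.19793278317713692
```

View pics/w5c.png

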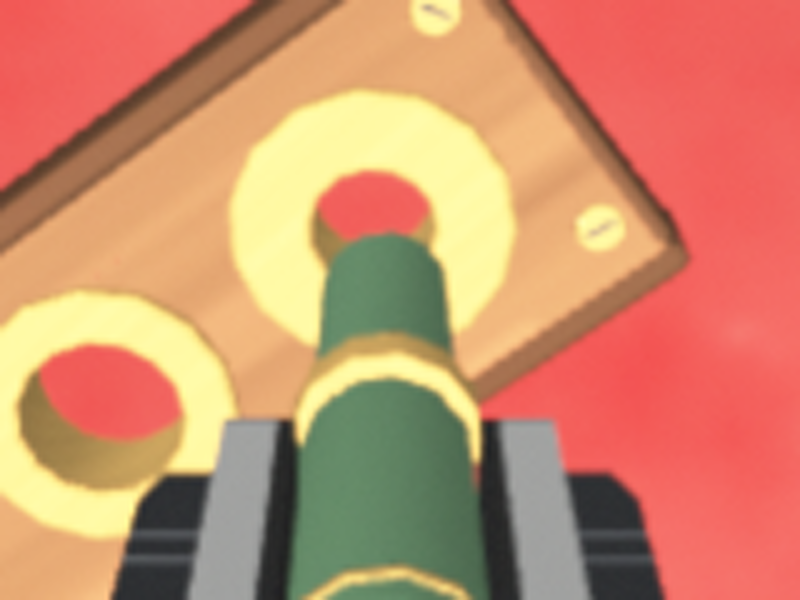

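View pics/s5.png

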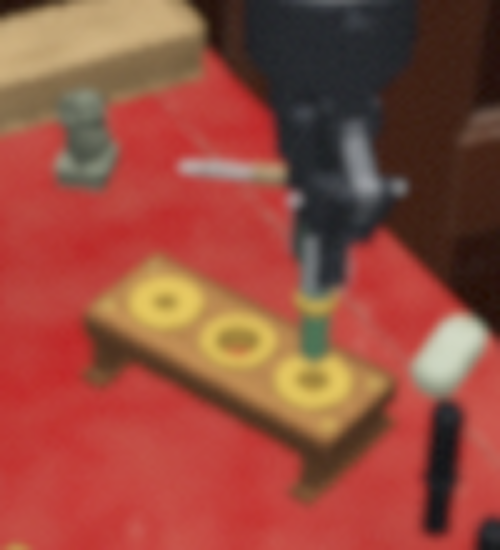

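```bash
cat >> h.py <<'E'
def foot(c,u,v,zb):
    s=bot.read_state();M=R.from_rotvec(s['tcp_rot']).as_matrix()
    p=atz(c,u,v,zb+.001); return p-M[:,0]*.008
def fitring(c,crop,z=.045):
    # robust fit of flange outer circle on plane z from yellow pixels' boundary
    from scipy.optimize import least_squares
    h=cv2.cvtColor(c['pixels'],cv2.COLOR_RGB2HSV); m=cv2.inRange(h,(20,90,120),(33,255,255))
    k=np.zeros_like(m);u0,v0,u1,v1=crop;k[v0:v1,u0:u1]=m[v0:v1,u0:u1]
    cs,_=cv2.findContours(k,cv2.RETR_LIST,cv2.CHAIN_APPROX_NONE)
    P=np.array([atz(c,*q[0],z)[:2] for q in max(cs,key=cv2.contourArea)])
    r=lambda x:np.hypot(*(P-x[:2]).T)-x[2]
    # outer boundary only
    x=np.r_[P.mean(0),.0195]
    for _ in range(6):
        d=np.abs(r(x)); sel=d<max(.0012,np.percentile(d,40)); Q=P[sel]
        x=least_squares(lambda x:np.hypot(*(Q-x[:2]).T)-x[2],x,loss='soft_l1',f_scale=.0003).x
    return x,sel.sum(),len(P)
E
python3 - <<'E'
from h import *
c=load('wrist'); s=bot.read_state();zb=s['tool_pos'][2]-.0113-.042
U=lambda x,y:(180+(x+.5)/5-.5,160+(y+.5)/5-.5)
f=foot(c,*U(386,233),zb);print(zb,f)
x=fitring(c,(222,174,288,245)) ;print(x)
M=R.from_rotvec(s['tcp_rot']).as_matrix(); print(M.T@(np.r_[x[0][:2],0]-np.r_[f[:2],0])*1000)
E
```

```text
0.06315499995911303 [ 0.47998321 -0.02668446  0.06415789]
(array([ 0.47832578, -0.02819571,  0.01895155]), np.int64(133), 227)
[ 1.20926614e+00 -1.88908197e+00 -5.85319870e-04]
```

Emit:
move_arm(steps=[[1.2,-1.9,4,0,10],[1.2,-1.9,9,0,10],[1.2,-1.9,13.5,0,10],[1.2,-1.9,13.5,0,10],[1.2,-1.9,13.5,0,10],[1.2,-1.9,13.5,0,10]])

```text
time: 6.2
tool_pos: [0.4778, -0.029, 0.1029]
tcp_rot: [0.412, 3.114, 0.0]
wrist_force: [-1.0, -0.3, -0.7]
width: 0.199
```

```bash
python3 - <<'E'
from h import *
c=cam('wrist'); save(c,'w6c.png',(200,160,320,260),6); s=bot.read_state();print(s['time'],s['tool_pos'],s['wrist_force'],s['width'])
c=cam('scene'); save(c,'s6.png',(230,150,300,220),8)
E
```

```text
6.25 [ 0.47787794 -0.02903409  0.10296061] [-0.51761411 -0.55994059 -1.09869549] 0.2007899570204719
```

View pics/w6c.png

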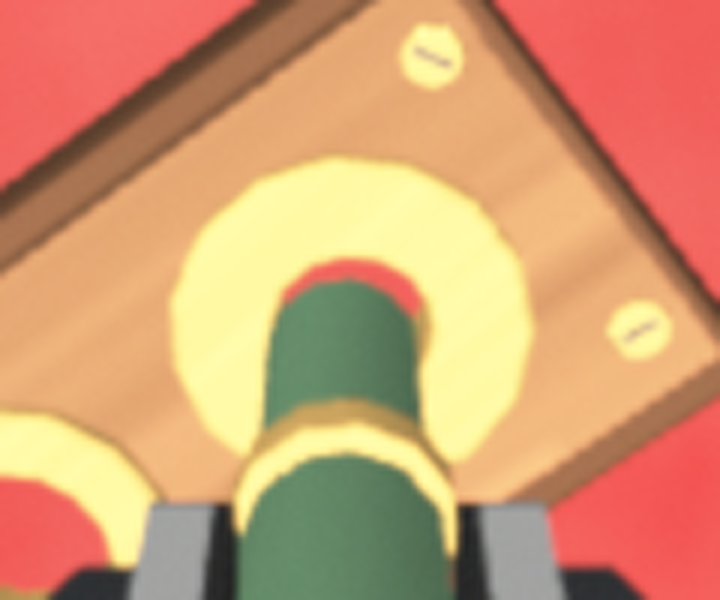

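View pics/s6.png

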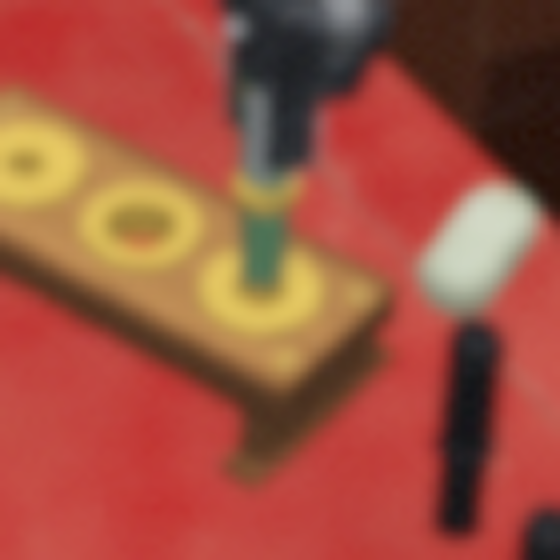

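```bash
python3 - <<'E'
from h import *
c=load('wrist'); s=bot.read_state();zb=s['tool_pos'][2]-.0113-.042
U=lambda x,y:(200+(x+.5)/6-.5,160+(y+.5)/6-.5)
f=foot(c,*U(344,280),zb);print(zb,f)
x=fitring(c,(224,180,292,237)) ;print(x)
M=R.from_rotvec(s['tcp_rot']).as_matrix(); print(M.T@(np.r_[x[0][:2],0]-np.r_[f[:2],0])*1000)
# bore near apex & right edge
b=atz(c,*U(350,257),.045);print('bore by apex',b-M[:,0]*.0087, 'right',atz(c,*U(432,325),.045)-M[:,1]*.0087)
E
```

```text
0.049689947696940746 [ 0.47812176 -0.0289445   0.05069343]
(array([ 0.4782125 , -0.02814845,  0.01893132]), np.int64(135), 166)
[ 1.19207815e-01  7.92289054e-01 -2.35715786e-05]
bore by apex [ 0.47863559 -0.02843197  0.04500378] right [ 0.47767074 -0.02818077  0.04499969]
```

Emit:
move_arm(steps=[[0,0.8,1,0,10],[0,0.8,2.5,0,10],[0,0.8,4,0,10],[0,0.8,5.5,0,10],[0,0.8,7,0,10],[0,0.8,7,0,10]])

```text
time: 6.9
tool_pos: [0.4778, -0.0282, 0.0955]
tcp_rot: [-0.412, -3.114, 0.0]
wrist_force: [0.2, 0.2, -0.9]
width: 0.199
```

```bash
python3 - <<'E'
from h import *
c=cam('wrist'); save(c,'w7c.png',(200,160,320,260),6); s=bot.read_state();print(s['time'],s['tool_pos'],s['wrist_force'],s['torque'],s['width'])
E
```

```text
6.95 [ 0.47784323 -0.02819846  0.09562467] [ 0.67759169  0.49152576 -1.64375512] [-0.04439164 -0.10456215 -0.05509977] 0.19753465171657394
```

View pics/w7c.png

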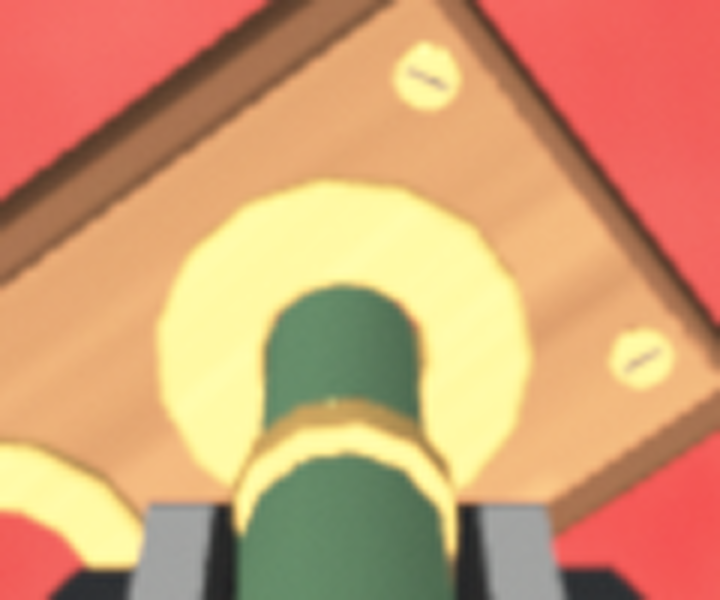

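Emit:
move_arm(steps=[[0,0,2,0,10],[0,0,4,0,10],[0,0,6,0,10],[0,0,8,0,10],[0,0,8,0,10]])

```text
time: 7.45
tool_pos: [0.4777, -0.0282, 0.0874]
tcp_rot: [-0.412, -3.114, 0.0]
wrist_force: [0.8, 0.4, -0.8]
width: 0.197
```

```bash
python3 - <<'E'
from h import *
c=cam('wrist'); save(c,'w8c.png',(200,160,320,260),6); s=bot.read_state();print(s['time'],s['tool_pos'],s['wrist_force'],s['torque'],s['width'])
E
```

```text
7.5 [ 0.47774481 -0.02819823  0.08756462] [ 0.1290224   0.44691864 -0.76544429] [ 0.04103589 -0.03028533  0.04384203] 0.20086104682660247
```

View pics/w8c.png

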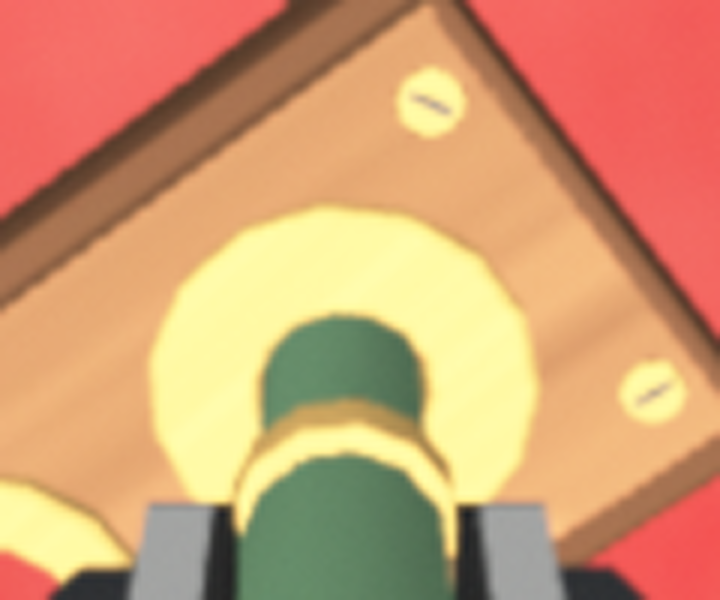

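Emit:
move_arm(steps=[[0,0,2,0,10],[0,0,4,0,10],[0,0,6,0,10],[0,0,8,0,10],[0,0,10,0,10],[0,0,12,0,10],[0,0,14,0,10],[0,0,16,0,10],[0,0,18,0,10],[0,0,20,0,10],[0,0,20,0,10],[0,0,20,0,10]])

```text
time: 8.7
tool_pos: [0.4779, -0.0282, 0.0677]
tcp_rot: [-0.412, -3.114, 0.0]
wrist_force: [-0.3, 0.3, -1.4]
width: 0.198
```

```bash
python3 - <<'E'
from h import *
c=cam('wrist'); save(c,'w9c.png',(200,160,320,260),6); s=bot.read_state();print(s['time'],s['tool_pos'],s['wrist_force'],s['torque'],s['width'])
E
```

```text
8.75 [ 0.47790056 -0.02822243  0.06781313] [ 0.60933376 -0.01501449 -1.12893508] [-0.00638647  0.00894227  0.0167188 ] 0.19915178808583453
```

View pics/w9c.png

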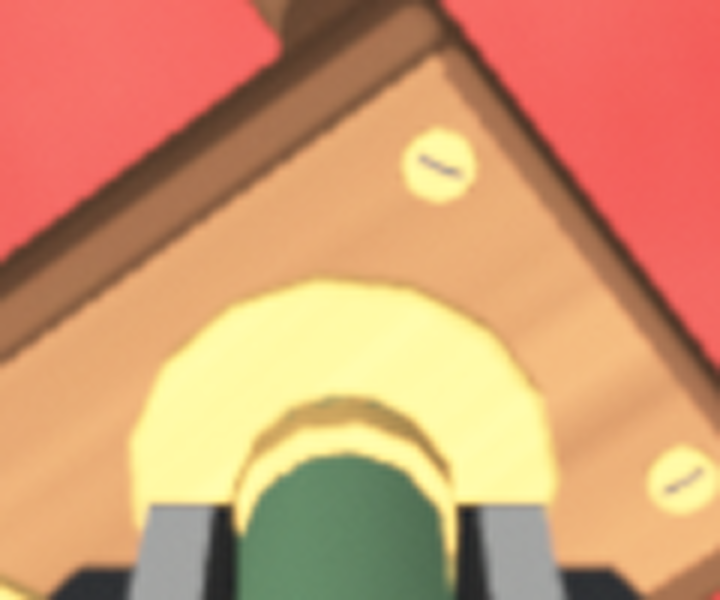

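Emit:
move_arm(steps=[[0,0,0.7,0,10],[0,0,1.4,0,10],[0,0,2.1,0,10],[0,0,2.8,0,10],[0,0,3.3,0,10],[0,0,3.3,0,10]])

```text
time: 9.35
tool_pos: [0.4778, -0.0282, 0.0644]
tcp_rot: [-0.412, -3.114, 0.0]
wrist_force: [-0.3, 0.3, -0.7]
width: 0.201
```

Emit:
move_arm(steps=[[0,0,0.3,0,10],[0,0,0.6,0,10],[0,0,0.6,0,10]])

```text
time: 9.65
tool_pos: [0.478, -0.0282, 0.0643]
tcp_rot: [0.412, 3.114, -0.0]
wrist_force: [-1.3, -0.5, 3.8]
width: 0.201
```

Emit:
move_arm(steps=[[0,0,0.3,0,10],[0,0,0.5,0,10],[0,0,0.5,0,10],[0,0,0.5,0,10]])

```text
time: 10.05
tool_pos: [0.4781, -0.0283, 0.0642]
tcp_rot: [0.412, 3.114, -0.0]
wrist_force: [-2.7, 0.2, 7.5]
width: 0.2
```

Emit:
move_arm(steps=[[0,0,0.3,0,10],[0,0,0.3,0,10],[0,0,0.3,0,10],[0,0,0.3,0,10]])

```text
time: 10.45
tool_pos: [0.4782, -0.0283, 0.0641]
tcp_rot: [0.412, 3.114, -0.0]
wrist_force: [-2.4, 0.5, 8.8]
width: 0.197
```

```bash
python3 - <<'E'
from h import *
c=cam('wrist'); save(c,'w10c.png',(200,160,320,260),6); s=bot.read_state();print(s['time'],s['tool_pos'],s['wrist_force'],s['torque'],s['width'])
E
```

```text
10.5 [ 0.4781557  -0.02826259  0.06414751] [-3.43004398  0.65100805  9.10570365] [ 0.02520037  0.63150055 -0.03258738] 0.2019154298755084
```

View pics/w10c.png

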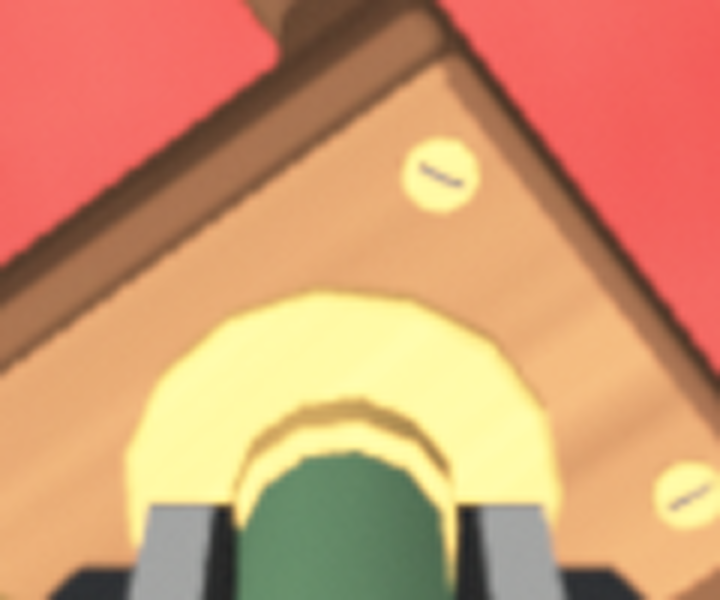

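Emit:
move_arm(steps=[[0,0,-1,0,10],[0,0,-1,0,25],[0,0,-1,0,45],[0,0,-1,0,60],[0,0,-1,0,60],[0,0,-1,0,60],[0,0,-1,0,60],[0,0,-15,0,60],[0,0,-40,0,60],[0,0,-75,0,60],[0,0,-110,0,60],[0,0,-120,0,60],[0,0,-120,0,60]])

```text
time: 11.8
tool_pos: [0.4798, -0.0284, 0.1862]
tcp_rot: [0.411, 3.109, 0.0]
wrist_force: [0.2, -0.2, -1.4]
width: 0.6
```

```bash
python3 - <<'E'
from h import *
c=cam('wrist'); save(c,'w11.png',s=1.5);save(c,'w11c.png',(200,120,320,220),6); s=bot.read_state();print(s['time'],s['tool_pos'],s['wrist_force'],s['width'])
c=cam('scene'); save(c,'s11.png',(200,110,360,300),3)
E
```

```text
11.85 [ 0.47833134 -0.02826692  0.18402233] [-0.20243556  0.20246593  0.15015375] 0.6003898725600589
```

View pics/w11.png

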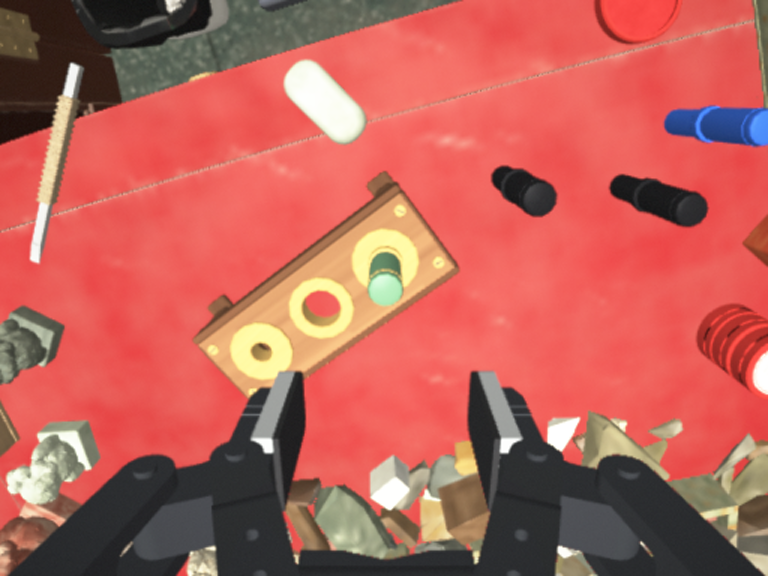

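View pics/s11.png

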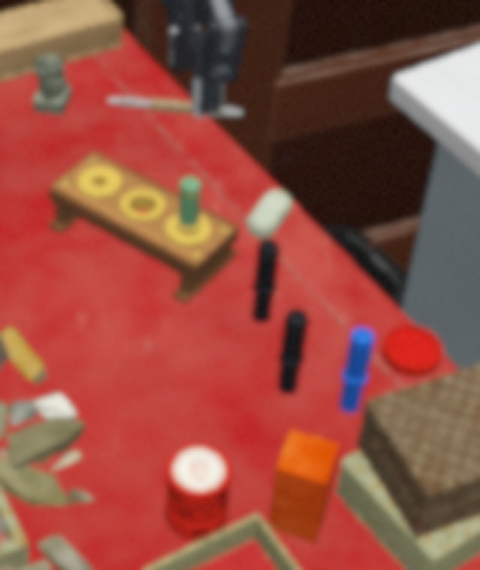

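View pics/w11c.png

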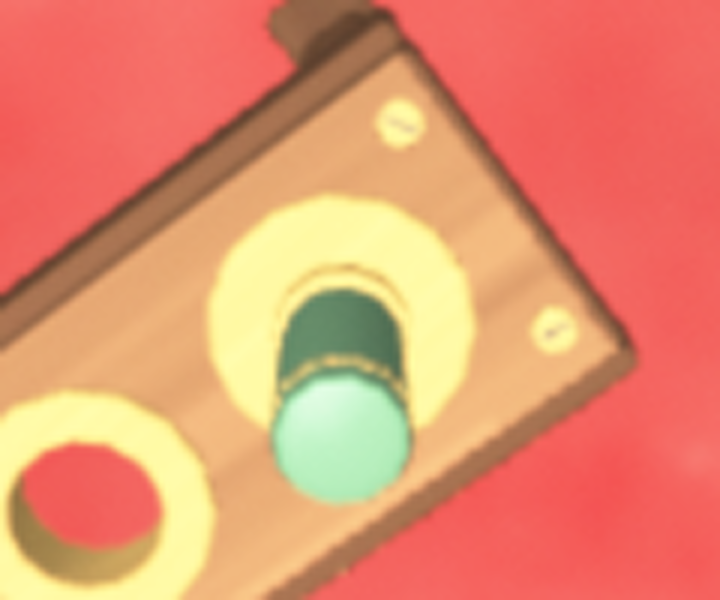

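```bash
python3 - <<'E'
from h import *
c=load('wrist')
U=lambda x,y:(200+(x+.5)/6-.5,120+(y+.5)/6-.5)
S2=lambda X,Y:(load('scene'),200+(X+.5)/3-.5,110+(Y+.5)/3-.5)
print(atz(c,*U(342,439),.095),fitring(c,(232,148,282,195)))
print(tri([(c,*U(342,439)),S2(190,184)]))
bot.finish_job()
E
```

```text
[ 0.4775503  -0.02780272  0.095     ] (array([ 0.47810468, -0.02811998,  0.0189382 ]), np.int64(103), 189)
(array([ 0.47879934, -0.02859363,  0.09315536]), [np.float64(0.000835577905637888), np.float64(0.0008355779056378364)])
the job is handed in; nothing more can be done
```

The jade seal is standing home in the first seat (the stand's +y side), which holds the 17.4 mm ring. I handed the job in at about 12 s of the 54 s allowed.

- **Choosing the ring:** I read the bore sizes from the wrist pictures instead of trying the foot in all three rings. The first seat measured about 17–18 mm, the middle one was clearly the largest, and the third the smallest. The foot was tried only in the first seat. It went in without measurable resistance until the collar met the ring.
- **Pressing home:** I pressed until the wrist force read about 9 N, so I put the load on the stand at roughly 12 N with the rings' own 3 N. A sideways force of about 3 N showed while pressing.
- **Final check:** From the wrist camera, the seal's top is within about 0.7 mm of the ring's centre, so it stands close to upright (about 0.01 rad). A two-view measurement put the top at 93 mm, against 95 mm when home. That is within the roughly 2 mm calibration error. The arm height at contact gave a seal middle of 52.8 mm, against 53 mm.
- **Everything else:** In the last pictures the orange seal, the lion and the look-alike seals looked unmoved; I did not re-measure them. The gripper was open and well clear of everything.

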